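# Put the round blank away and take the outer lid off the double-lidded tin

## Robot

A 7-joint arm with a two-finger parallel gripper is mounted at the origin on the work surface. World frame = base frame: x ahead of the robot, y to its left, z up, the work surface at z = 0. Lengths are in mm, angles in rad, forces in N, time in s.
With the tool pointing down it reaches from about 400 to 900 mm from the base axis. Payload 5.6 kg.
Tool frame: the origin (TCP) lies midway between the tips of the shut fingers; the grasp point (between the pads) lies 19 mm behind it (env.tcp_to_grasp is the distance from the TCP to the grasp point, in mm); z points along the fingers, y is the line along which they close (so a half turn about z gives the same grasp; the last joint's range is limited). The gripper opens to 92 mm and grips with 3 to 60 N. Pads are 20 mm wide; open, the fingers measure 128 mm over their backs; the gripper's body (75 mm by 189 mm) begins 69 mm behind the grasp point.
Start: joints at [-1.24, 0.468, -0.012, 1.603, 0.006, 1.071, -0.056], TCP at [237.392, 605.107, 214.592] pointing down, gripper open.
Joint ranges: [-2.53, 2.53], [-0.31, 2.02], [-1.57, 1.55], [0.28, 2.44], [-1.29, 4.43], [0.15, 1.84], [-2.92, 2.92]. Speed limits (rad/s): [2.57, 2.57, 3.14, 3.14, 3.14, 3.14, 3.14].

## Interface

Orientations are given as a unit quaternion [x, y, z, w].
In Python, from workcell import status, vision, job, spotter, env gives the robot as it stands.
- The arm moves only by the tool drive_tool, never from a script. Its argument "moves" is text: rows parted by semicolons, each of 6 numbers parted by spaces: the shift along the tool's x, y, z scaled (see below), then the turn, a rotation vector about the tool's x, y, z scaled (see below). In form: dx dy dz wx wy wz; .... A call has 1 to 10 rows; each row is the pose to reach, as a shift and turn from the pose commanded when the call began, along the tool's axes at that moment, turning the shorter way round; what a row does not reach only later rows make up. The controller multiplies each number of a shift by 100 cm and each number of a turn by pi rad. A row lasts 1/12 s, in which the tool goes at most 41.7 mm and 7.16 degrees, less where a joint would pass 70% of its speed; a pose out of reach is approached as far as the arm can. A call with a number of a shift or a turn outside -1 to 1 is refused whole. A call with a gripper value outside its range is refused whole. "fingers" is the opening, from 0 (shut) to 1 (fully open), set as the call begins (left out, the last holds). The fingers move at their own pace and stop on an object; "squeeze" is the grip in N (left out, the last holds). Time passes only in rows, so rows that repeat a pose let the fingers close. It gives the time, the measured TCP pose, the force, the opening and the grip force at its end, in the units of the state.
- status.state(): the state, without advancing time (a new reading comes with each control period).
- vision.get_image(name): name is "side" or "top" or "wrist"; returns a dict with "frame" (480x640x3 uint8, red, green, blue), "range_z" (480x640 float32, mm along the optical axis (not along the pixel's ray), 0 where there is no reading), "mtx" (3x3 intrinsics, pixels), "R" (3x3) and "t" (3): a world point X has camera coordinates R X + t; the wrist camera has in their place "T_tool_cam" (4x4, takes a point from camera to tool coordinates, whose origin is the TCP and whose axes are the flange's). Camera axes: x right, y down, z forward; pixel columns grow to the right and rows downward; lengths in mm; the calibration is good to about 2 mm. A picture is of the moment at which its call begins: read the wrist's pose just before it.
- job.close_job(): hands the job in; it is judged then, once.
Trained networks look in the newest picture that a camera, given by its name, has taken for a name from the list of things; names that differ only in an ending like _2 or _b are one class to them, and where a whole thing is asked for, a point or a joint stands for the part that bears it (a point fixed in the world has none). Each returns a list of dicts, best first, with "p" (0 to 1); they miss things now and then, are a little off and sometimes report something else, mostly with a low value. They report only what shows in the picture. A call takes as long as a camera call. They do not tell look-alikes from the thing itself.
- spotter.cut_out(camera, target): "mask" (480x640 bool, what is visible of it) and "position" ([column, row] in pixels, amid what is visible of it).
- spotter.mark_of(camera, target): "position" ([column, row] in pixels: a listed point, or the origin of a listed thing).
The state is a dict: "time_s": time; "joint_pos": joint angles; "qvel": joint speeds; "joint_torque": joint torques, N m; "position": TCP position; "orientation": TCP orientation; "wrist_force": force on the tool from outside, world axes, zero at the start; "moment": the same for the moment, N m; "finger_gap": finger opening in mm; "finger_force": force on a finger pad.
Only numpy, scipy, OpenCV 4.12 (cv2) and the standard library are available. Lean on these libraries where they do the work, as an engineer would, in place of code of your own. Each camera call takes 0.05 s, during which the arm holds its last target. There are 200 camera calls.

## Task

Take the one round blank out of the bin of square wooden offcuts and put it in the open metal tin; then pick up the two nested lids together by the wooden knob, lower them onto the tin until the inner lid sits fully home on its rim, and let go. Then take hold of the outer lid by its collar and lift it off alone, raising it about 10 cm, leaving the inner lid seated, and finish while holding the outer lid level and still in the air, ready to hand over. Leave the square blanks in their bin, and do not shift the tin or disturb the cup, the knife and the whetstone.

Things in the scene. Friction and masses are not known exactly. Their poses are not given: they have to be found in the camera images.
- bin: Open grey plastic bin, fixed to the table, 200 x 200 mm outside, 36 mm high, walls and floor 5 mm thick. Holds one round and three square wooden blanks of the same wood, all lying flat on the floor. Origin: centre of its underside. It may stand left, middle or right, as may the tin and the lids.
- dowel_center (a point): Centre of the round blank: a wooden cylinder, 28 mm diameter, 52 mm long, lying in the bin, about 30 g. x points along its length.
- blank_a_center (a point): Centre of a square-edged wooden blank, 64 x 20 x 20 mm (x, y, z), lying in the bin. To be left there.
- blank_b_center (a point): Centre of a square-edged wooden blank, 66 x 24 x 16 mm (x, y, z), lying in the bin. To be left there.
- blank_c_center (a point): Centre of a square-edged wooden blank, 62 x 18 x 24 mm (x, y, z), lying in the bin. To be left there.
- tin: Open round metal tin, loose, standing on the table, about 0.8 kg: outside diameter 110 mm, inside 104 mm, 70 mm high, floor 4 mm thick. Origin: centre of its underside; z up.
- inner_knob (a point): Grip point of the inner lid: on the axis of its upright wooden knob (cylinder, 22 mm diameter), 10 mm below the knob's top, 66 mm above the face that rests on the tin's rim, so 136 mm above the tin's underside when the lid is home. At the start the knob sticks 32 mm up through the outer lid's collar; lifting by it carries both nested lids, about 0.45 kg together.
- inner_seat (a point): Centre of the inner lid's seating face, which rests on the tin's rim. The inner lid (about 0.25 kg) is a metal disc 114 mm across, 6 mm thick; beneath it is a plug 97 mm across, 10 mm deep, lower edge bevelled, that enters the tin with 3.5 mm clearance all round. At the start it stands on its plug on the table, the outer lid nested on it, so this point is 10 mm up. z up.
- outer_collar (a point): Grip point of the outer lid: on the axis of its upright open collar (tube 50 mm outside, 38 mm inside, 34 mm high), 10 mm below the collar's top and 24 mm above the lid's flat top plate. When nested it is 32 mm below the inner knob's grip point and the knob's top is 42 mm above it. z along the axis, up.
- outer_plate (a point): Centre of the outer lid's flat top plate, at the foot of the collar. The outer lid (about 0.2 kg) is a round metal cap 126 mm across; its 4 mm plate rests loosely on the inner lid's disc, a 6 mm deep skirt surrounds that disc with 2 mm to spare. It lifts straight off over the knob; nothing latches.
- cup: Clear plastic drinking cup, 84 mm across, 100 mm high, standing beyond the work. Bystander. Origin: centre of its underside.
- knife: Carving knife with wooden handle, 165 mm long, lying flat beyond the work. Bystander. Origin on its underside, x towards the blade.
- whetstone: Grey whetstone on a wooden base, 150 x 50 x 24 mm, lying on the right side of the table. Bystander. Origin: centre of its underside.
Mind the look-alikes: they are no part of the job. What is shaped like the part that bears blank_c_center but orange or yellow is not meant.

How it is judged:
By the outcome, as a careful person would: the job done as asked, in the order asked, and still so for the second after the job is handed in, while the arm keeps its last pose, push and grip.
It also fails if it takes over 64 s, if anything falls off the work surface, if the arm or the gripper's body presses on something with over 40 N, if the wrist force passes 120 N, or if a joint passes its speed limit or range.

## Working session

There is one attempt and no reset: what is moved stays moved. The work goes in short steps, Python scripts to look and compute and a tool call to move; the robot and the scene stay as the last step left them, time stands still between calls to the robot, and variables do not carry over. Pictures are saved under pics/ and viewed, at most 10 in all, crops included, and the job is handed in when it is done.

Besides the shell and the picture viewer there is one more tool, called after "Request:" in YAML: its name, and indented under it one key for each argument. drive_tool: Moves the arm, as the interface text tells. Its arguments: {"type":"object","properties":{"moves":{"type":"string"},"fingers":{"type":"number"},"squeeze":{"type":"number"}},"required":["moves"]}

```bash
ls; mkdir -p pics; python3 - <<'E'
from workcell import status, vision, job, spotter, env
import cv2,numpy as np
s=status.state();print({k:np.round(v,3).tolist() for k,v in s.items()})
ims={}
for c in("top","side"):
    im=vision.get_image(c);ims[c]=im
    print(c,im["mtx"].tolist(),np.round(im["R"],3).tolist(),im["t"])
    for n in["dowel_center","blank_a_center","blank_b_center","blank_c_center","tin","inner_knob","outer_collar","bin","cup","knife","whetstone"]:
        print(c,n,[(np.round(d["position"]).tolist(),round(d["p"],2)) for d in spotter.mark_of(c,n)][:4])
cv2.imwrite("pics/top.png",ims["top"]["frame"][...,::-1])
cv2.imwrite("pics/side.png",ims["side"]["frame"][...,::-1])
np.savez("i.npz",**{c+k:ims[c][k] for c in ims for k in("frame","range_z","mtx","R","t")})
E
```

```text
pics
{'time_s': 0.0, 'joint_pos': [-1.24, 0.468, -0.012, 1.604, 0.006, 1.071, -0.056], 'qvel': [-0.0, -0.001, 0.0, -0.002, 0.001, -0.0, -0.0], 'joint_torque': [0.001, -52.056, -0.012, -24.376, -0.057, 0.017, 0.0], 'position': [237.219, 604.547, 213.635], 'orientation': [0.186, 0.983, -0.001, -0.0], 'wrist_force': [-0.488, -0.076, -0.381], 'moment': [-0.003, 0.003, 0.001], 'finger_force': 0.0, 'finger_gap': 91.723}
top [[472.94146655498423, 0.0, 319.3931064914021], [0.0, 472.94146655498423, 236.18301484279462], [0.0, 0.0, 1.0]] [[0.069, -0.998, 0.001], [-0.974, -0.068, -0.215], [0.215, 0.014, -0.977]] [-132.8162359   565.13032838 1195.6743151 ]
top dowel_center [([362.0, 283.0], 0.55)]
top blank_a_center [([398.0, 249.0], 0.47)]
top blank_b_center [([361.0, 248.0], 0.6), ([185.0, 248.0], 0.53)]
top blank_c_center [([440.0, 294.0], 0.7), ([354.0, 329.0], 0.69)]
top tin [([285.0, 256.0], 0.76), ([182.0, 247.0], 0.61), ([360.0, 283.0], 0.31)]
top inner_knob [([181.0, 243.0], 0.51)]
top outer_collar [([181.0, 248.0], 0.73)]
top bin [([380.0, 266.0], 0.88)]
top cup [([264.0, 171.0], 0.74)]
top knife [([361.0, 180.0], 0.83)]
top whetstone [([466.0, 255.0], 0.84), ([187.0, 246.0], 0.36)]
side [[624.3529643173324, 0.0, 329.47242467348457], [0.0, 624.3529643173324, 240.45015655714337], [0.0, 0.0, 1.0]] [[0.74, -0.672, -0.006], [-0.483, -0.525, -0.701], [0.468, 0.522, -0.713]] [-485.84480792  292.09105487 1201.01406196]
side dowel_center [([328.0, 316.0], 0.92), ([477.0, 393.0], 0.55)]
side blank_a_center [([395.0, 327.0], 0.68)]
side blank_b_center [([358.0, 299.0], 0.84)]
side blank_c_center [([365.0, 346.0], 0.92), ([400.0, 394.0], 0.79), ([280.0, 351.0], 0.58)]
side tin [([286.0, 254.0], 0.87)]
side inner_knob [([216.0, 174.0], 0.67)]
side outer_collar [([220.0, 185.0], 0.87)]
side bin [([362.0, 326.0], 0.81)]
side cup [([340.0, 198.0], 0.87)]
side knife [([420.0, 253.0], 0.67)]
side whetstone [([475.0, 394.0], 0.56)]
```

View pics/top.png

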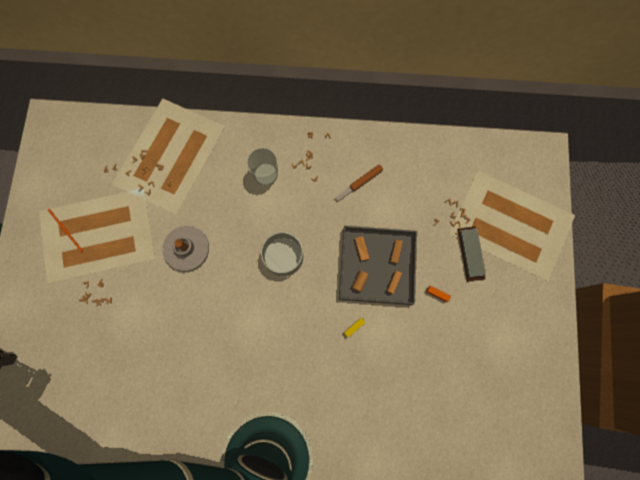

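View pics/side.png

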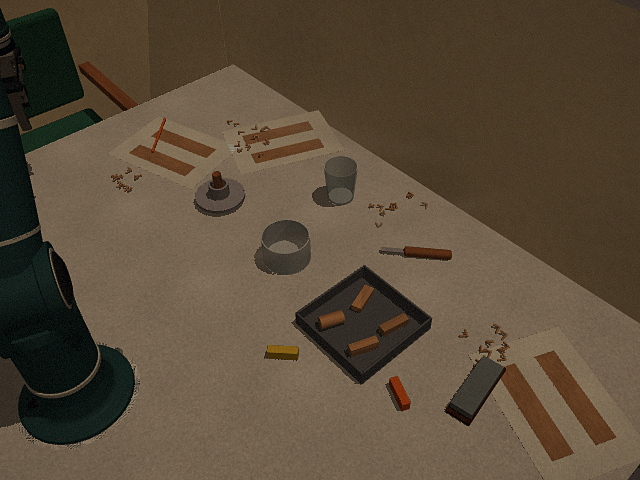

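The side view shows the round blank at (330,319) in the bin, which is (360,283) in the top view. The tin is at (281,256) and the lids with the knob are at (183,246) in the top view. The yellow and orange blocks outside the bin are the look-alikes.

```bash
cat > h.py <<'E'
import numpy as np,cv2
from scipy.spatial.transform import Rotation as Rn
def cloud(d,c):
    z=d[c+"range_z"];K=d[c+"mtx"];v,u=np.mgrid[:480,:640]
    C=np.stack([(u-K[0,2])/K[0,0]*z,(v-K[1,2])/K[1,1]*z,z],-1)
    return (C-d[c+"t"])@d[c+"R"], z>0
def circ(P):
    A=np.c_[2*P[:,:2],np.ones(len(P))];s=np.linalg.lstsq(A,(P[:,:2]**2).sum(1),rcond=None)[0]
    return s[:2],np.sqrt(s[2]+s[:2]@s[:2])
E
python3 - <<'E'
from h import *
d=np.load("i.npz")
for c,g in(("top",dict(tin=(281,256),lid=(183,246),dowel=(360,282),b1=(361,248),b2=(397,251),b3=(394,283),bin=(378,266),cup=(263,165))),("side",dict(tin=(286,245),lid=(218,190),dowel=(330,319),b=(362,298),bin=(362,325)))):
    W,ok=cloud(d,c)
    for n,(u,v) in g.items():
        h=12 if n[0] in"bd" and n!="bin" else 70 if n=="bin" else 36
        p=W[v-h:v+h,u-h:u+h][ok[v-h:v+h,u-h:u+h]]
        lo,hi={"tin":(60,75),"lid":(14,26),"dowel":(16,45),"bin":(30,42)}.get(n,(15,45))
        if n=="cup":lo,hi=90,110
        q=p[(p[:,2]>lo)&(p[:,2]<hi)]
        if n=="bin": q=q
        print(c,n,len(q),"med",np.median(q,0).round(1),"min",q.min(0).round(),"max",q.max(0).round(),end=" ")
        if n in("tin","lid","cup"):
            ctr,r=circ(q);print("circ",ctr.round(1),r.round(1), "minmax mid",(q.min(0)+q.max(0)).round(1)/2)
            if n=="lid":
                for a,b in((40,60),(78,95)):
                    k=p[(p[:,2]>a)&(p[:,2]<b)];print("  knob/collar",a,len(k),k.mean(0).round(1),((k.min(0)+k.max(0))/2).round(1))
        elif n=="bin": print()
        else:
            r=cv2.minAreaRect(q[:,:2].astype(np.float32));print("rect",np.round(r[0],1),np.round(r[1],1),round(r[2],1),"box",cv2.boxPoints(r).round().tolist())
        
E
```

```text
top tin 199 med [519.7   6.3  68.6] min [467. -52.  60.] max [576.  57.  74.] circ [521.1   2.5] 53.2 minmax mid [521.6    2.8   67.15]
top lid 1291 med [519.9 266.9  19.2] min [463. 208.  14.] max [587. 334.  26.] circ [524.8 271.9] 48.3 minmax mid [524.7  271.05  19.95]
  knob/collar 40 162 [522.  267.7  50.7] [523.8 270.3  50. ]
  knob/collar 78 59 [524.1 270.6  84.6] [524.8 270.7  84.5]
top dowel 203 med [ 465.  -209.5   29.8] min [ 439. -231.   17.] max [ 493. -189.   42.] rect [ 466.1 -210.2] [27.6 52.9] 68.8 box [[436.0, -214.0], [486.0, -233.0], [496.0, -207.0], [446.0, -188.0]]
top b1 200 med [ 556.3 -210.3   19.8] min [ 527. -232.   15.] max [ 591. -191.   28.] rect [ 556.6 -210.8] [65.6 24.4] 19.5 box [[522.0, -210.0], [530.0, -233.0], [592.0, -211.0], [583.0, -188.0]]
top b2 175 med [ 554.3 -304.8   23.9] min [ 523. -320.   16.] max [ 586. -291.   32.] rect [ 554.3 -305. ] [20.3 63.4] 79.3 box [[521.0, -309.0], [584.0, -321.0], [587.0, -301.0], [525.0, -289.0]]
top b3 166 med [ 468.8 -301.2   27.7] min [ 439. -319.   15.] max [ 499. -284.   35.] rect [ 469.7 -302.1] [18.4
[... 487 characters left out ...]
[464. 205.  14.] max [589. 337.  26.] circ [526.6 269.7] 48.5 minmax mid [526.65 270.75  20.  ]
  knob/collar 40 206 [523.3 264.   49.7] [526.7 269.7  50. ]
  knob/collar 78 56 [526.  268.2  84. ] [525.7 269.5  84.2]
side dowel 293 med [ 463.6 -215.2   28.9] min [ 441. -230.   16.] max [ 495. -193.   37.] rect [ 467.5 -212.6] [28.5 51.6] 67.7 box [[438.0, -216.0], [486.0, -236.0], [497.0, -209.0], [449.0, -190.0]]
side b 283 med [ 557.4 -212.9   19.9] min [ 525. -233.   15.] max [ 593. -190.   26.] rect [ 558.1 -212.6] [69.9 25.5] 20.6 box [[521.0, -213.0], [530.0, -237.0], [595.0, -212.0], [586.0, -188.0]]
side bin 1242 med [ 489.7 -242.3   34. ] min [ 414. -359.   30.] max [618. -43.  42.]
```

```bash
cat >> h.py <<'E'
def go(x,y,z,yaw=None,start=None):
    "tool shift (units) to world TCP xyz; yaw = angle of tool y axis, degrees, keeps tool straight down"
    from workcell import status
    s=status.state();p=np.array(start if start is not None else s["position"]);R=Rn.from_quat(s["orientation"])
    d=R.inv().apply(np.array([x,y,z])-p)/1000
    w=np.zeros(3)
    if yaw is not None:
        a=np.radians(yaw);Y=np.array([np.cos(a),np.sin(a),0]);Z=np.array([0,0,-1.]);X=np.cross(Y,Z)
        w=(R.inv()*Rn.from_matrix(np.c_[X,Y,Z])).as_rotvec()/np.pi
    yv=R.apply([0,1,0]);print("from",p.round(1),"yawy",np.degrees(np.arctan2(yv[1],yv[0])).round(1),"tilt",(R.apply([0,0,1])*1000).round(1),"rows",round(np.linalg.norm(d)*1000/41.7,1),"MOVE",d.round(4).tolist(),w.round(4).tolist())
E
python3 - <<'E'
from h import *
S=[237.392,605.107,214.592]
go(500,230,200,None,S); go(467,-211,120,69,S)
E
```

```text
from [237.4 605.1 214.6] yawy 68.6 tilt [    0.     0. -1000.] rows 11.0 MOVE [-0.3815, -0.2533, 0.0146] [0.0, 0.0, 0.0]
from [237.4 605.1 214.6] yawy 68.6 tilt [    0.     0. -1000.] rows 20.5 MOVE [-0.5118, -0.6759, 0.0946] [0.0, 0.0, -0.0023]
```

Request:
drive_tool:
  moves: "-0.382 -0.253 0.015 0 0 0; -0.382 -0.253 0.015 0 0 0; -0.382 -0.253 0.015 0 0 0; -0.382 -0.253 0.015 0 0 0; -0.382 -0.253 0.015 0 0 0; -0.382 -0.253 0.015 0 0 0; -0.382 -0.253 0.015 0 0 0; -0.382 -0.253 0.015 0 0 0; -0.382 -0.253 0.015 0 0 0; -0.382 -0.253 0.015 0 0 0"
  fingers: 0.48

```text
time_s: 2.03
position: [477.5, 262.5, 201.3]
orientation: [0.186, 0.983, 0.0, 0.0]
wrist_force: [0.5, 1.4, -0.1]
finger_gap: 44.2
finger_force: 0.0
```

```bash
python3 -c "
from h import *
go(467,-211,120,69)"
```

```text
from [477.5 262.5 201.3] yawy 68.6 tilt [ 6.e-01  5.e-01 -1.e+03] rows 11.5 MOVE [-0.163, -0.4447, 0.081] [0.0002, 0.0001, -0.0023]
```

Request:
drive_tool:
  moves: "-0.163 -0.445 0.08 0 0 0; -0.163 -0.445 0.08 0 0 0; -0.163 -0.445 0.08 0 0 0; -0.163 -0.445 0.08 0 0 0; -0.163 -0.445 0.08 0 0 0; -0.163 -0.445 0.08 0 0 0; -0.163 -0.445 0.08 0 0 0; -0.163 -0.445 0.08 0 0 0; -0.163 -0.445 0.08 0 0 0; -0.163 -0.445 0.08 0 0 0"

```text
time_s: 2.87
position: [467.1, -148.4, 131.7]
orientation: [0.186, 0.983, 0.0, 0.001]
wrist_force: [1.4, 0.9, -0.1]
finger_gap: 43.7
finger_force: 0.0
```

Request:
drive_tool:
  moves: "0 0 0 0 0 0; 0 0 0 0 0 0; 0 0 0 0 0 0"

```text
time_s: 3.12
position: [467.3, -146.0, 131.6]
orientation: [0.186, 0.983, 0.0, -0.0]
wrist_force: [0.4, -0.3, -0.9]
finger_gap: 43.8
finger_force: 0.0
```

```bash
python3 -c "
from h import *
go(467,-211,60,69)"
```

```text
from [ 467.3 -146.   131.6] yawy 68.6 tilt [-0.e+00  5.e-01 -1.e+03] rows 2.3 MOVE [-0.0234, -0.0607, 0.0716] [0.0002, -0.0001, -0.0024]
```

Request:
drive_tool:
  moves: "-0.023 -0.061 0.072 0 0 -0.002; -0.023 -0.061 0.072 0 0 -0.002; -0.023 -0.061 0.072 0 0 -0.002; -0.023 -0.061 0.072 0 0 -0.002; -0.023 -0.061 0.072 0 0 -0.002"

```text
time_s: 3.53
position: [466.7, -210.0, 59.4]
orientation: [0.182, 0.983, 0.0, -0.001]
wrist_force: [1.2, 0.1, 0.6]
finger_gap: 44.2
finger_force: 0.0
```

```bash
python3 - <<'E'
from h import *
from workcell import status,vision
s=status.state();im=vision.get_image("wrist");cv2.imwrite("pics/w1.png",im["frame"][...,::-1])
T=im["T_tool_cam"];z=im["range_z"].astype(float);K=im["mtx"];v,u=np.mgrid[:480,:640]
C=np.stack([(u-K[0,2])/K[0,0]*z,(v-K[1,2])/K[1,1]*z,z],-1)
P=Rn.from_quat(s["orientation"]).apply((C.reshape(-1,3)@T[:3,:3].T+T[:3,3]))+s["position"]
q=P[(z.ravel()>0)&(abs(P[:,0]-467)<38)&(abs(P[:,1]+211)<32)&(P[:,2]>19)&(P[:,2]<37)]
print(len(q),q.max(0),cv2.minAreaRect(q[:,:2].astype(np.float32)),np.median(q,0))
go(467,-211,8,69)
E
```

```text
4613 [ 495.02730423 -189.95182715   35.84508284] ((467.1909484863281, -211.3680877685547), (27.60701560974121, 52.431671142578125), 69.00267028808594) [ 464.58253054 -210.46830606   31.83371955]
from [ 467.4 -209.7   60.1] yawy 69.1 tilt [ 7.e-01  9.e-01 -1.e+03] rows 1.3 MOVE [-0.0001, -0.0014, 0.0521] [0.0004, 0.0001, 0.0005]
```

View pics/w1.png

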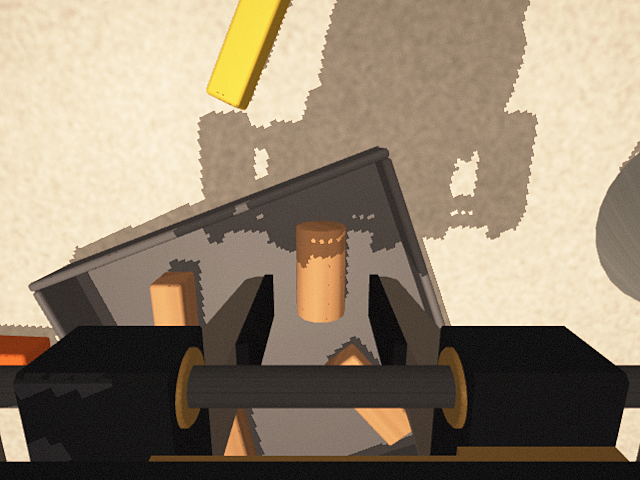

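The wrist view shows the round blank at (320,270), centred between the fingers. The right-hand bin wall is clear of the finger.

Request:
drive_tool:
  moves: "0 -0.002 0.02 0 0 0; 0 -0.002 0.035 0 0 0; 0 -0.002 0.045 0 0 0; 0 -0.002 0.051 0 0 0; 0 -0.002 0.051 0 0 0; 0 -0.002 0.051 0 0 0"

```text
time_s: 4.08
position: [466.3, -213.0, 9.2]
orientation: [0.182, 0.983, 0.0, 0.0]
wrist_force: [1.6, -0.7, 0.1]
finger_gap: 44.1
finger_force: 0.0
```

Request:
drive_tool:
  moves: "0 0 0 0 0 0; 0 0 0 0 0 0; 0 0 0 0 0 0; 0 0 0 0 0 0; 0 0 0 0 0 0"
  fingers: 0.1
  squeeze: 20

```text
time_s: 4.5
position: [466.2, -213.7, 9.2]
orientation: [0.183, 0.983, 0.0, 0.001]
wrist_force: [-1.2, 0.9, 4.6]
finger_gap: 27.3
finger_force: 20.0
```

Request:
drive_tool:
  moves: "0 0 -0.03 0 0 0; 0 0 -0.06 0 0 0; 0 0 -0.1 0 0 0; 0 0 -0.14 0 0 0; 0 0 -0.15 0 0 0; 0 0 -0.15 0 0 0"

```text
time_s: 5.0
position: [467.8, -214.4, 161.8]
orientation: [0.183, 0.983, -0.0, 0.004]
wrist_force: [0.7, -0.1, -1.2]
finger_gap: 27.8
finger_force: 20.0
```

```bash
python3 -c "
from h import *
go(522.5,2.5,150,21)
go(522.5,2.5,150)"
```

```text
from [ 467.8 -214.4  161.8] yawy 68.9 tilt [    6.9    -1.6 -1000. ] rows 5.4 MOVE [0.027, 0.222, 0.0118] [0.0012, 0.002, 0.2663]
from [ 467.8 -214.4  161.8] yawy 68.9 tilt [    6.9    -1.6 -1000. ] rows 5.4 MOVE [0.027, 0.222, 0.0118] [0.0, 0.0, 0.0]
```

Request:
drive_tool:
  moves: "0.027 0.222 0.012 0 0 0; 0.027 0.222 0.012 0 0 0; 0.027 0.222 0.012 0 0 0; 0.027 0.222 0.012 0 0 0; 0.027 0.222 0.012 0 0 0; 0.027 0.222 0.012 0 0 0; 0.027 0.222 0.012 0 0 0; 0.027 0.222 0.012 0 0 0; 0.027 0.222 0.012 0 0 0; 0.027 0.222 0.012 0 0 0"

```text
time_s: 5.83
position: [519.6, 1.3, 145.9]
orientation: [0.184, 0.983, -0.001, -0.001]
wrist_force: [-0.2, -0.0, -0.3]
finger_gap: 27.4
finger_force: 20.0
```

```bash
python3 -c "
from h import *
go(522.5,2.5,11)"
```

```text
from [519.6   1.3 145.9] yawy 68.8 tilt [-1.3e+00 -8.0e-01 -1.0e+03] rows 3.2 MOVE [-0.0024, 0.0024, 0.1349] [0.0, 0.0, 0.0]
```

Request:
drive_tool:
  moves: "-0.002 0.002 0.03 0 0 0; -0.002 0.002 0.06 0 0 0; -0.002 0.002 0.09 0 0 0; -0.002 0.002 0.11 0 0 0; -0.002 0.002 0.12 0 0 0; -0.002 0.002 0.127 0 0 0; -0.002 0.002 0.127 0 0 0; -0.002 0.002 0.127 0 0 0"

```text
time_s: 6.5
position: [523.5, 3.9, 20.3]
orientation: [0.183, 0.983, 0.0, 0.001]
wrist_force: [-0.1, 0.7, 0.3]
finger_gap: 27.5
finger_force: 20.0
```

Request:
drive_tool:
  moves: "0 0 0.005 0 0 0; 0 0 0.008 0 0 0; 0 0 0.01 0 0 0; 0 0 0.01 0 0 0; 0 0 0.01 0 0 0"

```text
time_s: 6.92
position: [522.9, 4.5, 9.8]
orientation: [0.183, 0.983, 0.0, 0.0]
wrist_force: [-0.4, -1.2, 0.8]
finger_gap: 27.5
finger_force: 20.0
```

Request:
drive_tool:
  moves: "0 0 0 0 0 0; 0 0 0 0 0 0; 0 0 0 0 0 0; 0 0 0 0 0 0; 0 0 0 0 0 0"
  fingers: 0.42

```text
time_s: 7.33
position: [522.9, 4.5, 9.7]
orientation: [0.183, 0.983, 0.0, 0.0]
wrist_force: [-0.4, 0.2, 0.1]
finger_gap: 38.3
finger_force: 0.0
```

Request:
drive_tool:
  moves: "0 0 -0.02 0 0 0; 0 0 -0.05 0 0 0; 0 0 -0.09 0 0 0; 0 0 -0.13 0 0 0; 0 0 -0.17 0 0 0; 0 0 -0.2 0 0 0; 0 0 -0.2 0 0 0; 0 0 -0.2 0 0 0"

```text
time_s: 8.0
position: [523.9, 4.6, 211.5]
orientation: [0.183, 0.983, 0.001, 0.002]
wrist_force: [-0.9, 0.1, -0.4]
finger_gap: 38.7
finger_force: 0.0
```

```bash
python3 - <<'E'
from h import *
from workcell import vision
im={}
for c in("top","side"):
    i=vision.get_image(c)
    for k in("frame","range_z","mtx","R","t"):im[c+k]=i[k]
    W,ok=cloud(im,c);u,v=(281,256) if c=="top" else (286,245)
    p=W[v-36:v+36,u-36:u+36][ok[v-36:v+36,u-36:u+36]]
    q=p[(p[:,2]>60)&(p[:,2]<76)];print(c,len(q),circ(q),((q.min(0)+q.max(0))/2).round(1))
    q=p[(np.hypot(p[:,0]-522.5,p[:,1]-2.5)<46)];print(np.percentile(q[:,2],[5,50,95,99]))
cv2.imwrite("pics/t2.png",cv2.resize(im["topframe"][200:310,220:340,::-1],None,fx=5,fy=5))
go(525.5,270,200)
E
```

```text
top 66 (array([520.92009188,   2.6342222 ]), np.float64(53.096231879838946)) [514.7  -9.3  67.3]
[-1.46624382e-02  2.77121683e+01  3.95984257e+02  4.29903294e+02]
side 400 (array([523.71996168,   1.57389741]), np.float64(53.29598621616308)) [523.9   1.9  66.7]
[ 1.4868039  26.81672413 33.13473608 35.24120951]
from [522.1   4.5 208.7] yawy 68.9 tilt [   -1.5    -0.  -1000. ] rows 6.4 MOVE [0.0921, 0.249, 0.0087] [0.0, 0.0, 0.0]
```

View pics/t2.png

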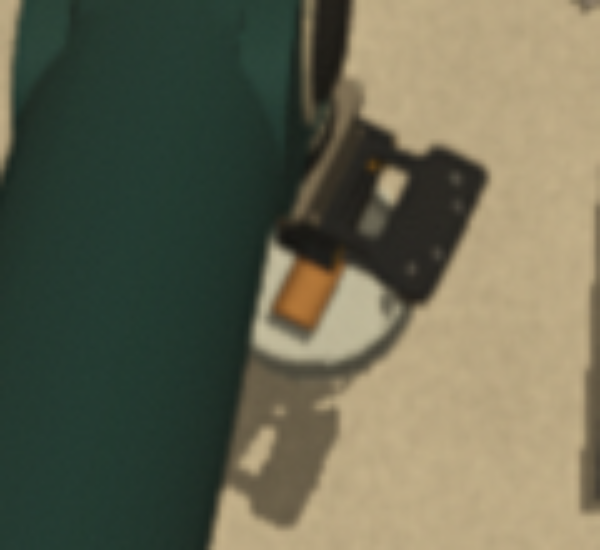

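The blank lies in the tin at crop position (305,290), and the tin has not moved. Next are the lids.

Request:
drive_tool:
  moves: "0.092 0.249 0.03 0 0 0; 0.092 0.249 0.03 0 0 0; 0.092 0.249 0.03 0 0 0; 0.092 0.249 0.03 0 0 0; 0.092 0.249 0.03 0 0 0; 0.092 0.249 0.03 0 0 0; 0.092 0.249 0.03 0 0 0; 0.092 0.249 0.03 0 0 0; 0.092 0.249 0.03 0 0 0; 0.092 0.249 0.03 0 0 0"
  fingers: 0.55

```text
time_s: 8.93
position: [526.1, 267.9, 178.1]
orientation: [0.184, 0.983, -0.001, -0.001]
wrist_force: [-0.2, -0.4, 0.1]
finger_gap: 50.6
finger_force: 0.0
```

```bash
cat >> h.py <<'E'
def wcloud():
    from workcell import status,vision
    s=status.state();im=vision.get_image("wrist")
    T=im["T_tool_cam"];z=im["range_z"].astype(float);K=im["mtx"];v,u=np.mgrid[:480,:640]
    C=np.stack([(u-K[0,2])/K[0,0]*z,(v-K[1,2])/K[1,1]*z,z],-1)
    P=Rn.from_quat(s["orientation"]).apply(C.reshape(-1,3)@T[:3,:3].T+T[:3,3])+s["position"]
    return P[z.ravel()>0],im["frame"]
E
python3 - <<'E'
from h import *
P,f=wcloud()
cv2.imwrite("pics/w2.png",f[...,::-1])
r=np.hypot(P[:,0]-525.5,P[:,1]-270)
for n,lo,hi,R in(("knob",83,90,25),("collar",52,57,40),("plate",17,23,75)):
    q=P[(P[:,2]>lo)&(P[:,2]<hi)&(r<R)]
    if len(q)>10:print(n,len(q),circ(q),((q.min(0)+q.max(0))/2).round(1),(q.max(0)-q.min(0)).round(1))
    if n=="knob" and len(q)>4: print(cv2.minEnclosingCircle(q[:,:2].astype(np.float32)))
go(525.5,270,100)
E
```

```text
knob 740 (array([525.10708118, 270.77521076]), np.float64(7.614798093627706)) [525.4 270.8  86.1] [21.5 21.4  6.1]
((525.4183959960938, 270.88250732421875), 10.818304061889648)
collar 1335 (array([525.45584619, 270.6368632 ]), np.float64(21.71956621888803)) [525.5 270.5  54.5] [49.1 49.4  5. ]
plate 13337 (array([525.9330357 , 270.43070322]), np.float64(48.10960140623375)) [525.4 270.4  20. ] [125.  125.8   6. ]
from [526.5 267.6 178.7] yawy 68.8 tilt [   -1.3    -1.9 -1000. ] rows 1.9 MOVE [0.0018, 0.0021, 0.0787] [0.0, 0.0, 0.0]
```

View pics/w2.png

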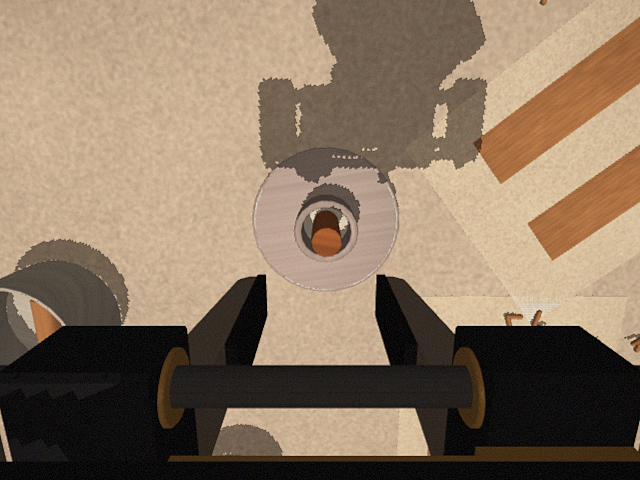

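The wrist view shows the knob at (327,240), centred between the fingers. Its measured position is (525.4, 270.8).

Request:
drive_tool:
  moves: "0.002 0.003 0.03 0 0 0; 0.002 0.003 0.06 0 0 0; 0.002 0.003 0.078 0 0 0; 0.002 0.003 0.078 0 0 0; 0.002 0.003 0.078 0 0 0; 0.002 0.003 0.078 0 0 0; 0.002 0.003 0.078 0 0 0"

```text
time_s: 9.57
position: [527.0, 273.3, 103.4]
orientation: [0.183, 0.983, 0.001, 0.001]
wrist_force: [-0.2, 0.8, 0.1]
finger_gap: 50.5
finger_force: 0.0
```

```bash
python3 -c "
from h import *
go(525.4,270.8,58.5,69)"
```

```text
from [527.  273.3 103.4] yawy 68.9 tilt [    2.6     1.4 -1000. ] rows 1.1 MOVE [0.0007, -0.0031, 0.0449] [0.0007, 0.0006, -0.0007]
```

Request:
drive_tool:
  moves: "0.001 -0.003 0.015 0 0 0; 0.001 -0.003 0.03 0 0 0; 0.001 -0.003 0.04 0 0 0; 0.001 -0.003 0.045 0 0 0; 0.001 -0.003 0.045 0 0 0; 0.001 -0.003 0.045 0 0 0; 0.001 -0.003 0.045 0 0 0"

```text
time_s: 10.15
position: [524.3, 271.3, 57.5]
orientation: [0.183, 0.983, 0.0, 0.001]
wrist_force: [-0.5, -0.7, -0.4]
finger_gap: 50.8
finger_force: 0.0
```

```bash
python3 -c "
from h import *
go(525.4,270.8,58.5,69)
P,f=wcloud()
r=np.hypot(P[:,0]-525.5,P[:,1]-270)
for n,lo,hi,R in(('knob',80,92,20),('plate',17,23,75)):
    q=P[(P[:,2]>lo)&(P[:,2]<hi)&(r<R)]
    if len(q)>10:print(n,len(q),((q.min(0)+q.max(0))/2).round(1),(q.max(0)-q.min(0)).round(1),np.median(q,0))
go(525.4,270.8,58.5,69)"
```

```text
from [524.3 271.3  57.5] yawy 68.9 tilt [ 1.3e+00  8.0e-01 -1.0e+03] rows 0.0 MOVE [-0.0012, -0.0001, -0.001] [0.0004, 0.0003, -0.0003]
knob 2330 [525.4 270.9  84.5] [21.9 21.6  8.8] [523.99281626 271.31291399  86.76606497]
plate 23300 [525.7 271.1  20. ] [125.7 124.8   6. ] [502.97623727 277.9972781   20.96756563]
from [524.3 271.3  57.5] yawy 68.9 tilt [ 1.4e+00  8.0e-01 -1.0e+03] rows 0.0 MOVE [-0.0012, -0.0001, -0.001] [0.0004, 0.0003, -0.0003]
```

Request:
drive_tool:
  moves: "-0.001 0 -0.001 0 0 0; -0.001 0 -0.001 0 0 0; -0.001 0 -0.001 0 0 0; -0.001 0 -0.001 0 0 0; -0.001 0 -0.001 0 0 0; -0.001 0 -0.001 0 0 0; -0.001 0 -0.001 0 0 0; -0.001 0 -0.001 0 0 0"
  fingers: 0.05
  squeeze: 45

```text
time_s: 10.87
position: [525.0, 271.1, 57.8]
orientation: [0.183, 0.983, 0.0, 0.0]
wrist_force: [0.6, 2.7, 0.1]
finger_gap: 21.1
finger_force: 45.0
```

Request:
drive_tool:
  moves: "0 0 -0.01 0 0 0; 0 0 -0.03 0 0 0; 0 0 -0.06 0 0 0; 0 0 -0.09 0 0 0; 0 0 -0.12 0 0 0; 0 0 -0.15 0 0 0; 0 0 -0.15 0 0 0; 0 0 -0.15 0 0 0; 0 0 -0.15 0 0 0"

```text
time_s: 11.62
position: [523.2, 269.7, 206.0]
orientation: [0.183, 0.983, -0.001, -0.001]
wrist_force: [-0.6, -1.0, -5.4]
finger_gap: 20.5
finger_force: 45.0
```

```bash
python3 -c "
from h import *
P,f=wcloud()
cv2.imwrite('pics/w3.png',f[...,::-1])
from workcell import status
s=status.state();r=np.hypot(P[:,0]-s['position'][0],P[:,1]-s['position'][1])
zz=s['position'][2]-57.5
q=P[(abs(P[:,2]-20-zz)<4)&(r<70)]
print(len(q),((q.min(0)+q.max(0))/2).round(1),(q.max(0)-q.min(0)).round(1))
A=np.c_[q[:,:2]-q[:,:2].mean(0),np.ones(len(q))];print('slope',np.linalg.lstsq(A,q[:,2],rcond=None)[0], s['position'])
go(522.3,2.6,210)"
```

```text
23711 [522.2 267.7 167.8] [125.  125.6   7.9]
slope [-4.93902701e-03  4.62835544e-04  1.69097692e+02] [522.947038   269.58213268 205.32647231]
from [522.9 269.6 205.3] yawy 68.9 tilt [   -4.     -2.5 -1000. ] rows 6.4 MOVE [-0.0953, -0.2494, -0.004] [0.0, 0.0, 0.0]
```

View pics/w3.png

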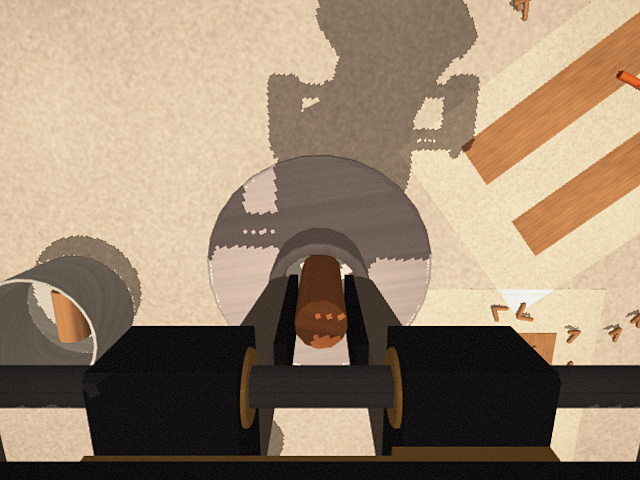

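The lids hang level from the knob at (320,320), with no slip.

Request:
drive_tool:
  moves: "-0.015 -0.039 0 0 0 0; -0.03 -0.078 0 0 0 0; -0.045 -0.117 0 0 0 0; -0.06 -0.156 0 0 0 0; -0.075 -0.195 0 0 0 0; -0.088 -0.23 0 0 0 0; -0.095 -0.249 0 0 0 0; -0.095 -0.249 0 0 0 0; -0.095 -0.249 0 0 0 0; -0.095 -0.249 0 0 0 0"

```text
time_s: 12.5
position: [522.8, 4.9, 206.2]
orientation: [0.182, 0.983, -0.0, -0.001]
wrist_force: [-0.6, 0.0, -4.5]
finger_gap: 20.8
finger_force: 45.0
```

```bash
cat > m.py <<'E'
from h import *
from workcell import vision,status
s=status.state();p=s["position"]
print(p.round(1), s["wrist_force"].round(1), s["finger_gap"])
zz=p[2]-57.8
P,f=wcloud()
r=np.hypot(P[:,0]-p[0],P[:,1]-p[1])
q=P[(abs(P[:,2]-20-zz)<5)&(r<72)]
print("wrist plate",len(q),((q.min(0)+q.max(0))/2).round(1),(q.max(0)-q.min(0)).round(1),"z",np.median(q[:,2]))
q=P[(P[:,2]>64)&(P[:,2]<73)&(r<90)]
if len(q)>30:print("wrist tin rim",len(q),[np.round(a,1) for a in circ(q)])
for c,(u,v) in(("top",(281,250)),("side",(286,230))):
    im={c+k:x for k,x in vision.get_image(c).items()}
    W,ok=cloud(im,c);W=W[max(v-130,0):v+60,u-90:u+90][ok[max(v-130,0):v+60,u-90:u+90]]
    r=np.hypot(W[:,0]-p[0],W[:,1]-p[1])
    q=W[(W[:,2]>60)&(W[:,2]<74)&(r<75)]
    if len(q)>30:print(c,"tin",len(q),[np.round(a,1) for a in circ(q)],((q.min(0)+q.max(0))/2).round(1))
    q=W[(abs(W[:,2]-20-zz)<5)&(r<75)]
    if len(q)>30:
        e=cv2.minEnclosingCircle(q[:,:2].astype(np.float32));print(c,"plate",len(q),np.round(e[0],1),round(e[1],1),"z",np.median(q[:,2]).round(1))
print(status.state()["position"].round(1))
E
python3 m.py; python3 -c "
from h import *
go(522.3,2.6,150)"
```

```text
[522.8   4.9 206.2] [-0.6  0.  -4.5] 20.841227117191597
wrist plate 23538 [522.1   2.3 168.5] [124.  125.4   9.8] z 169.39892859129978
top tin 50 [array([519.7,   2.5]), np.float64(51.9)] [484.   -7.9  67.2]
top plate 495 [518.7  -5.5] 61.8 z 167.9
side tin 308 [array([523.6,   1.2]), np.float64(53.2)] [523.2   2.2  66.9]
side plate 1383 [523.5   4.6] 66.1 z 167.9
[523.5   5.6 206.9]
from [523.5   5.6 206.9] yawy 69.1 tilt [-1.3e+00  2.0e-01 -1.0e+03] rows 1.4 MOVE [-0.0001, -0.0032, 0.0569] [0.0, 0.0, 0.0]
```

Request:
drive_tool:
  moves: "0 -0.002 0.02 0 0 0; 0 -0.002 0.04 0 0 0; 0 -0.002 0.053 0 0 0; 0 -0.002 0.053 0 0 0; 0 -0.002 0.053 0 0 0; 0 -0.002 0.053 0 0 0; 0 -0.002 0.053 0 0 0; 0 -0.002 0.053 0 0 0"

```text
time_s: 13.32
position: [523.8, 2.5, 155.6]
orientation: [0.183, 0.983, 0.0, 0.001]
wrist_force: [0.9, -0.3, -3.9]
finger_gap: 21.0
finger_force: 45.0
```

```bash
python3 m.py; python3 m.py;python3 -c "
from workcell import vision
import cv2
i=vision.get_image('side')
cv2.imwrite('pics/s3.png',cv2.resize(i['frame'][130:300,190:400,::-1],None,fx=3.5,fy=3.5))"
```

```text
[523.8   2.5 155.6] [ 0.9 -0.3 -3.9] 20.986650538230787
wrist plate 24012 [5.222e+02 3.000e-01 1.178e+02] [125.1 125.4  10. ] z 118.78192919909245
top plate 458 [518.5  -5.3] 61.5 z 116.8
side tin 203 [array([523.7,   1.4]), np.float64(53.2)] [518.2  -7.7  66.6]
side plate 1316 [523.8  -0.7] 65.8 z 116.8
[523.4   2.3 155.2]
[523.4   2.3 155.2] [ 0.4 -0.4 -4.9] 20.898187431056492
wrist plate 24034 [5.217e+02 2.000e-01 1.173e+02] [124.9 125.4   9.9] z 118.31943656604693
top plate 456 [517.1  -6.7] 61.8 z 116.5
side tin 206 [array([523.6,   1.4]), np.float64(53.3)] [519.2  -9.9  66.9]
side plate 1307 [ 5.241e+02 -2.000e-01] 64.9 z 116.2
[523.2   2.2 154.8]
```

View pics/s3.png

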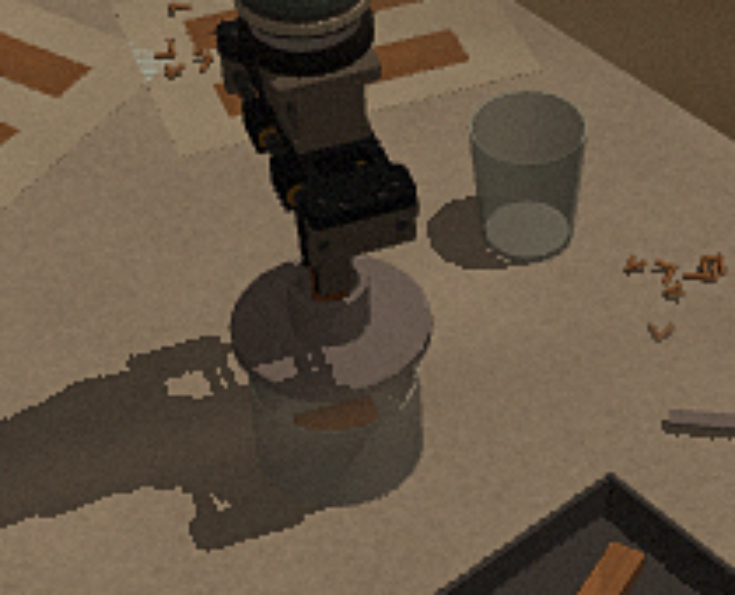

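The lids are over the tin, with rim and lid concentric to within about 2 mm. The blank is visible inside the tin. I'll lower gently and watch the force.

Request:
drive_tool:
  moves: "0.001 0 0.008 0 0 0; 0.001 0 0.016 0 0 0; 0.001 0 0.022 0 0 0; 0.001 0 0.026 0 0 0; 0.001 0 0.028 0 0 0; 0.001 0 0.03 0 0 0; 0.001 0 0.031 0 0 0; 0.001 0 0.032 0 0 0; 0.001 0 0.032 0 0 0; 0.001 0 0.032 0 0 0"

```text
time_s: 14.5
position: [522.3, 2.6, 122.8]
orientation: [0.183, 0.983, 0.0, 0.0]
wrist_force: [0.0, 0.2, -4.8]
finger_gap: 21.2
finger_force: 45.0
```

```bash
python3 m.py
```

```text
[522.3   2.6 122.8] [ 0.   0.2 -4.8] 21.187039061666045
wrist plate 23999 [5.209e+02 3.000e-01 8.510e+01] [125.6 125.4   9.8] z 85.95322169716383
top plate 456 [516.5  -5.8] 61.9 z 84.3
side tin 43 [array([521.1,  -1.1]), np.float64(53.2)] [504. -23.  67.]
side plate 1282 [519.7   1.1] 66.5 z 84.1
[522.2   2.6 122.8]
```

The plug is about 5 mm into the tin with no contact force.

Request:
drive_tool:
  moves: "0 0 0.001 0 0 0; 0 0 0.002 0 0 0; 0 0 0.003 0 0 0; 0 0 0.004 0 0 0; 0 0 0.005 0 0 0; 0 0 0.005 0 0 0; 0 0 0.005 0 0 0; 0 0 0.005 0 0 0"

```text
time_s: 15.32
position: [522.1, 2.7, 117.8]
orientation: [0.183, 0.983, 0.0, 0.0]
wrist_force: [-0.0, 1.4, -0.7]
finger_gap: 21.2
finger_force: 45.0
```

Request:
drive_tool:
  moves: "0 0 0.001 0 0 0; 0 0 0.001 0 0 0; 0 0 0.001 0 0 0; 0 0 0.001 0 0 0"

```text
time_s: 15.65
position: [522.2, 2.7, 117.7]
orientation: [0.183, 0.983, 0.0, 0.0]
wrist_force: [-5.5, 0.1, 8.5]
finger_gap: 21.0
finger_force: 45.0
```

Request:
drive_tool:
  moves: "0 0 0 0 0 0; 0 0 -0.001 0 0 0; 0 0 -0.001 0 0 0; 0 0 -0.001 0 0 0; 0 0 -0.001 0 0 0; 0 0 -0.001 0 0 0; 0 0 -0.001 0 0 0"
  fingers: 0.4

```text
time_s: 16.23
position: [522.2, 2.6, 117.5]
orientation: [0.183, 0.983, 0.0, 0.0]
wrist_force: [0.4, 0.1, -0.7]
finger_gap: 36.9
finger_force: 0.0
```

Request:
drive_tool:
  moves: "0 0 -0.02 0 0 0; 0 0 -0.04 0 0 0; 0 0 -0.06 0 0 0; 0 0 -0.08 0 0 0; 0 0 -0.09 0 0 0; 0 0 -0.09 0 0 0; 0 0 -0.09 0 0 0"

```text
time_s: 16.82
position: [522.1, 2.7, 207.4]
orientation: [0.183, 0.983, 0.0, 0.0]
wrist_force: [-0.3, 0.4, -0.5]
finger_gap: 36.8
finger_force: 0.0
```

```bash
python3 - <<'E'
from h import *
P,f=wcloud()
r=np.hypot(P[:,0]-522,P[:,1]-2.5)
for n,lo,hi,R in(("knob",143,150,25),("collar",111,118,40),("plate",76,84,75)):
    q=P[(P[:,2]>lo)&(P[:,2]<hi)&(r<R)]
    if len(q)>10:print(n,len(q),((q.min(0)+q.max(0))/2).round(1),(q.max(0)-q.min(0)).round(1),"z",np.median(q[:,2]).round(1))
q=q[r[(P[:,2]>lo)&(P[:,2]<hi)&(r<R)]<60]
A=np.c_[q[:,:2]-q[:,:2].mean(0),np.ones(len(q))];print('slope',np.linalg.lstsq(A,q[:,2],rcond=None)[0])
from workcell import vision
for c,(u,v) in(("top",(281,250)),("side",(286,230))):
    im={c+k:x for k,x in vision.get_image(c).items()}
    W,ok=cloud(im,c);W=W[ok];r=np.hypot(W[:,0]-522,W[:,1]-2.5)
    q=W[(r<60)&(r>28)&(W[:,2]>60)&(W[:,2]<100)]
    A=np.c_[q[:,:2]-q[:,:2].mean(0),np.ones(len(q))];print(c,'slope',np.linalg.lstsq(A,q[:,2],rcond=None)[0],np.median(q[:,2]))
cv2.imwrite('pics/s4.png',cv2.resize(im['sideframe'][130:300,190:400,::-1],None,fx=3.5,fy=3.5))
go(522,2.5,105)
E
```

```text
knob 914 [522.2   1.2 146.4] [21.7 21.6  6.2] z 146.9
collar 1560 [5.205e+02 3.000e-01 1.144e+02] [49.2 49.4  6.7] z 114.7
plate 15615 [5.206e+02 4.000e-01 8.000e+01] [125.6 125.    8. ] z 81.0
slope [-1.69279245e-03  7.50561518e-04  8.08540446e+01]
top slope [ 1.15614603e-04 -3.46360753e-03  7.92904750e+01] 79.31100723841588
side slope [ 2.17234850e-05 -2.48668985e-03  7.91576730e+01] 79.15998521021194
from [521.3   2.6 206.3] yawy 68.9 tilt [-2.4e+00 -3.0e-01 -1.0e+03] rows 2.4 MOVE [-0.0009, 0.0003, 0.1013] [0.0, 0.0, 0.0]
```

View pics/s4.png

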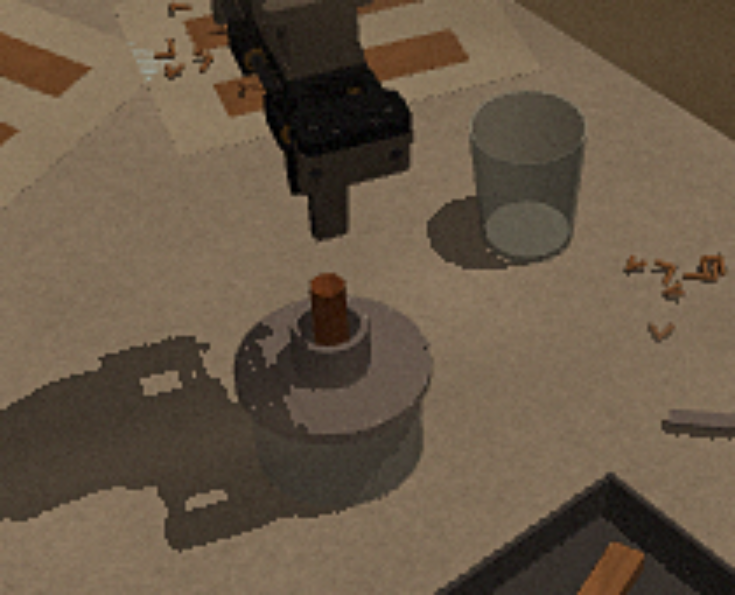

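The lids are home: the plate is level at about 80 mm and the knob top is at 146 mm, as expected. The collar is at crop position (332,340). Next is the collar grip.

Request:
drive_tool:
  moves: "0 -0.002 0.03 0 0 0; 0 -0.002 0.06 0 0 0; 0 -0.002 0.08 0 0 0; 0 -0.002 0.08 0 0 0; 0 -0.002 0.08 0 0 0; 0 -0.002 0.08 0 0 0; 0 -0.002 0.08 0 0 0"
  fingers: 0.82

```text
time_s: 17.55
position: [522.5, 0.7, 128.8]
orientation: [0.183, 0.983, 0.0, 0.001]
wrist_force: [0.5, -0.2, 0.2]
finger_gap: 75.5
finger_force: 0.0
```

```bash
python3 - <<'E'
from h import *
P,f=wcloud()
r=np.hypot(P[:,0]-521,P[:,1]-1.5)
for n,lo,hi,R in(("collar",111,118,35),("plate",76,84,75)):
    q=P[(P[:,2]>lo)&(P[:,2]<hi)&(r<R)]
    if len(q)>10:print(n,len(q),((q.min(0)+q.max(0))/2).round(1),(q.max(0)-q.min(0)).round(1),"z",np.median(q[:,2]).round(1))
go(520.6,0.7,86.5,69)
E
```

```text
collar 2750 [5.200e+02 4.000e-01 1.145e+02] [48.4 49.7  7. ] z 114.7
plate 25682 [520.8   1.3  80. ] [125.8 123.6   8. ] z 81.0
from [522.4   0.8 128.9] yawy 68.9 tilt [ 2.5e+00  4.0e-01 -1.0e+03] rows 1.0 MOVE [0.0018, -0.0008, 0.0424] [0.0004, 0.0007, -0.0004]
```

Request:
drive_tool:
  moves: "0.001 -0.001 0.015 0 0 0; 0.001 -0.001 0.028 0 0 0; 0.001 -0.001 0.036 0 0 0; 0.001 -0.001 0.04 0 0 0; 0.001 -0.001 0.041 0 0 0; 0.001 -0.001 0.041 0 0 0; 0.001 -0.001 0.041 0 0 0; 0.001 -0.001 0.041 0 0 0"

```text
time_s: 18.27
position: [520.7, 0.2, 87.2]
orientation: [0.183, 0.983, 0.0, 0.001]
wrist_force: [-0.7, 0.1, -0.5]
finger_gap: 75.3
finger_force: 0.0
```

```bash
python3 - <<'E'
from h import *
P,f=wcloud()
r=np.hypot(P[:,0]-521,P[:,1]-1.5)
for n,lo,hi,R in(("collar",111,118,35),("plate",76,84,75)):
    q=P[(P[:,2]>lo)&(P[:,2]<hi)&(r<R)]
    if len(q)>10:print(n,len(q),((q.min(0)+q.max(0))/2).round(1),(q.max(0)-q.min(0)).round(1),"z",np.median(q[:,2]).round(1))
go(520.4,0.6,87,69)
E
```

```text
collar 4344 [519.9   5.3 114.5] [48.3 59.   6.9] z 114.6
plate 28330 [516.7   1.4  80. ] [117.7 123.1   8. ] z 81.0
from [5.206e+02 2.000e-01 8.720e+01] yawy 68.9 tilt [ 1.1e+00  2.0e-01 -1.0e+03] rows 0.0 MOVE [0.0003, 0.0003, 0.0002] [0.0002, 0.0003, -0.0003]
```

Aligned. Gripping the collar with moderate force, then a slow vertical lift.

Request:
drive_tool:
  moves: "0 0 0 0 0 0; 0 0 0 0 0 0; 0 0 0 0 0 0; 0 0 0 0 0 0; 0 0 0 0 0 0; 0 0 0 0 0 0; 0 0 0 0 0 0; 0 0 0 0 0 0"
  fingers: 0.4
  squeeze: 25

```text
time_s: 18.98
position: [520.3, 0.4, 86.7]
orientation: [0.183, 0.983, 0.0, 0.0]
wrist_force: [0.9, 2.5, 0.4]
finger_gap: 49.8
finger_force: 25.0
```

Request:
drive_tool:
  moves: "0 0 -0.002 0 0 0; 0 0 -0.004 0 0 0; 0 0 -0.007 0 0 0; 0 0 -0.01 0 0 0; 0 0 -0.015 0 0 0; 0 0 -0.02 0 0 0; 0 0 -0.025 0 0 0; 0 0 -0.025 0 0 0"

```text
time_s: 19.65
position: [520.9, 0.1, 112.9]
orientation: [0.183, 0.983, 0.0, 0.001]
wrist_force: [-0.2, 0.1, -1.3]
finger_gap: 49.5
finger_force: 25.0
```

Request:
drive_tool:
  moves: "0 0 -0.01 0 0 0; 0 0 -0.02 0 0 0; 0 0 -0.03 0 0 0; 0 0 -0.04 0 0 0; 0 0 -0.05 0 0 0; 0 0 -0.06 0 0 0; 0 0 -0.068 0 0 0; 0 0 -0.072 0 0 0; 0 0 -0.075 0 0 0; 0 0 -0.075 0 0 0"

```text
time_s: 20.48
position: [520.4, 0.2, 187.2]
orientation: [0.183, 0.983, 0.0, 0.0]
wrist_force: [0.3, -1.1, -2.5]
finger_gap: 49.8
finger_force: 25.0
```

Request:
drive_tool:
  moves: "0 0 0 0 0 0; 0 0 0 0 0 0; 0 0 0 0 0 0; 0 0 0 0 0 0; 0 0 0 0 0 0; 0 0 0 0 0 0; 0 0 0 0 0 0; 0 0 0 0 0 0; 0 0 0 0 0 0; 0 0 0 0 0 0"

```text
time_s: 21.32
position: [520.1, 0.2, 186.6]
orientation: [0.183, 0.983, 0.0, 0.0]
wrist_force: [-0.2, -0.3, -1.4]
finger_gap: 49.9
finger_force: 25.0
```

```bash
python3 - <<'E'
from h import *
from workcell import vision,status
s=status.state();p=s["position"];print(p,s["qvel"].round(3))
P,f=wcloud();r=np.hypot(P[:,0]-p[0],P[:,1]-p[1])
q=P[(abs(P[:,2]-p[2]+6)<6)&(r<66)&(r>28)]
A=np.c_[q[:,:2]-q[:,:2].mean(0),np.ones(len(q))];print('plate slope',np.linalg.lstsq(A,q[:,2],rcond=None)[0])
im={'side'+k:x for k,x in vision.get_image("side").items()}
W,ok=cloud(im,"side");W=W[ok];r=np.hypot(W[:,0]-522,W[:,1]-2.5)
q=W[(r<60)&(W[:,2]>72)&(W[:,2]<82)]
A=np.c_[q[:,:2]-q[:,:2].mean(0),np.ones(len(q))];print('inner',len(q),np.linalg.lstsq(A,q[:,2],rcond=None)[0])
q=W[(r<70)&(W[:,2]>172)&(W[:,2]<186)]
A=np.c_[q[:,:2]-q[:,:2].mean(0),np.ones(len(q))];print('outer',len(q),np.linalg.lstsq(A,q[:,2],rcond=None)[0])
cv2.imwrite('pics/s5.png',im['sideframe'][...,::-1])
E
```

```text
[5.20116512e+02 1.64271530e-01 1.86609840e+02] [-0.001 -0.001  0.001 -0.    -0.     0.002  0.001]
plate slope [-5.71603404e-04 -5.61174231e-04  1.80862131e+02]
inner 1147 [-1.71495224e-03 -1.35080396e-03  7.53434769e+01]
outer 1363 [5.08728639e-03 6.61208138e-03 1.78685929e+02]
```

View pics/s5.png

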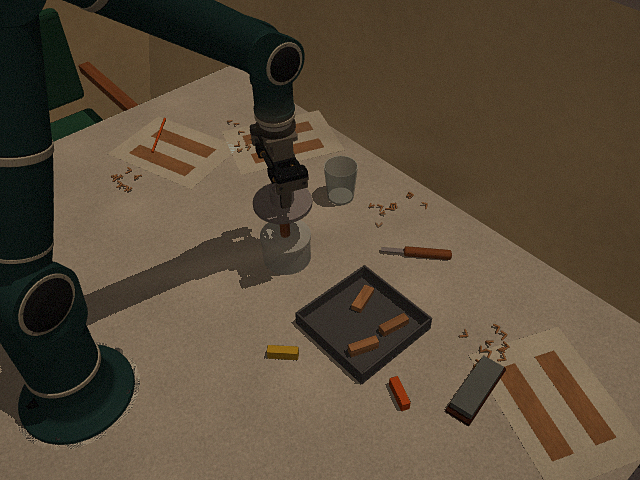

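The outer lid is held level about 100 mm up, at (283,205). The inner lid is seated level on the tin at (286,235), the square blanks are still in the bin, and nothing else has moved.

```bash
python3 -c "
from workcell import job
print(job.close_job())"
```

```text
the job is handed in; nothing more can be done
None
```

The job is done and handed in: the round blank is in the tin, the inner lid is seated home on the rim, and the outer lid is held level and still about 10 cm above it.

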